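# Roll the annealing canister up to its rest by the kiln

### The job

Push the stainless annealing canister, which lies on its side at the foot of the maple ramp, up the ramp with the fingertips until it drops into the rest against the stop board at the top and lies still there, then take the hand away. Roll it slowly and do not let it run back down; never pick it up. Leave the mandrel stand, the glass chunk, the saucer and the caliper where they are.

Things in the scene. Friction and masses are not known exactly. Their poses are not given: they have to be found in the camera images.
- canister: The canister: smooth closed stainless cylinder (friction about 0.25), 46 mm in diameter, 90 mm long, 0.18 to 0.35 kg, lying on its side, free to roll. Origin at its centre; y is the cylinder's axis, x and z turn as it rolls. It starts on the shelf 40 to 100 mm before the ramp's toe, between the flat guide rails, its axis within 0.1 rad of square to the ramp, up to 6 mm off the centre line.
- ramp: Fixed maple ramp. Origin on the shelf (z = 0) on its centre line; x points uphill, level; y across; z up. Along its x: toe at -70 mm, crest at 130, stop face at 168. The track is 116 mm wide between rails 10 mm thick; these stand 8 mm above the slope, and 8 mm above the shelf from x = -200 to -70 mm, open at that end; beside the rest they are 36 mm high.
- toe (a point): Middle of the ramp's toe line, at shelf level (70 mm downhill of the ramp's origin). x axis runs up along the slope (8 degrees), y across, z square to the slope. The slope is 202 mm long from here to the crest.
- crest (a point): Middle of the slope's top edge, 28 mm above the shelf. Beyond it a 4 mm step leads down into the rest. Once the canister's centre is past this edge it drops into the rest, and the step keeps it there; short of it the canister rolls back when let go. Axes as the ramp's.
- seat (a point): Where the canister's centre lies when home in the rest against the stop: 145 mm uphill of the ramp's origin, 47 mm above the shelf. The rest is a level floor 24 mm above the shelf, 38 mm from step to stop board; the board is 14 mm thick, its top 62 mm above the shelf. Axes as the ramp's.
- stand: Bystander: maple block 130 x 50 x 30 mm (x, y, z) holding six upright steel mandrels with glass tips, 192 mm high over all. Origin under its centre.
- chunk: Bystander: red glass chunk, about 54 mm across, 33 mm high. Origin under its centre.
- saucer: Bystander: terracotta saucer, 96 mm across, 14 mm high. Origin under its centre.
- caliper: Bystander: brass bead caliper lying flat, 112 mm along x with jaws out to 42 mm along +y, at most 10 mm high. Origin under the beam's middle.
There are look-alikes about, which are no part of the job. What is meant by the canister is not orange or red, and is the larger of those in its own colour.

How it is judged:
By the outcome, as a careful person would: the job done as asked, in the order asked, and still so for the second after the job is handed in, with the robot touching nothing.
It also fails if it takes over 40 s, if anything falls off the work surface, if the arm or the gripper's body presses on something with over 40 N, if the wrist force passes 120 N, or if a joint passes its speed limit or range.

### The arm

A 6-joint arm with a two-finger parallel gripper is mounted at the origin on the work surface. World frame = base frame: x ahead of the robot, y to its left, z up, the work surface at z = 0. Lengths are in m, angles in rad, forces in N, time in s.
With the tool pointing down it reaches from about 0.4 to 0.825 m from the base axis. Payload 7 kg.
Tool frame: the origin (TCP) lies at the centre of the arm's flange, where the gripper is bolted on; the fingertips stand 178 mm ahead of it and the grasp point (between the pads) lies arm.tcp_to_grasp ahead of it (arm.tcp_to_grasp is the distance from the TCP to the grasp point, in m); z points along the fingers, y is the direction in which the jaws open and shut (so a half turn about z gives the same grasp; the last joint's range is limited). The gripper opens to 88 mm and grips with 3 to 60 N. Pads are 19 mm wide; open, the fingers measure 130 mm over their backs; the gripper's body (78 mm by 193 mm) begins 47 mm behind the grasp point.
Start: joints at [-0.938, 0.359, 0.012, 0, -1.224, -0.288], TCP at [0.228, -0.635, 0.405] pointing down, gripper open.
Joint ranges: [-3.07, 3.07], [-1.43, 2.12], [-1.02, 1.25], [-3.03, 1.67], [-3.05, -0], [-3.03, 3.03]. Speed limits (rad/s): [2.39, 2.39, 3.01, 3.14, 3.14, 3.14].

### API

Orientations are given as [roll, pitch, yaw] about the fixed x, y, z axes, in that order (R = Rz(yaw) Ry(pitch) Rx(roll)).
In Python, from station import arm gives the robot as it stands.
- The arm moves only by the tool move_arm, never from a script. Its argument "deltas" is a list of rows, each a list of 6 numbers: the shift along the world's x, y, z in mm, then the turn, a rotation vector about the world's x, y, z in degrees. In form: [[tx, ty, tz, ax, ay, az], ...]. A call has exactly 5 rows; each row shifts and turns the commanded pose from where the row before left it; what a row does not reach is not made up. A row lasts 1/12 s, in which the tool goes at most 41.7 mm and 7.16 degrees, less where a joint would pass 70% of its speed; a pose out of reach is approached as far as the arm can. A call with a gripper value outside its range is refused whole. "claw" is the closure in counts, from 0 (fully open) to 255 (shut), set as the call begins (left out, the last holds). The fingers move at their own pace and stop on an object; "squeeze" is the grip in N (left out, the last holds). Time passes only in rows, so rows that do not move let the fingers close, or fill a call up. It gives the time, the measured TCP pose, the force and the opening at its end, in the units of the state.
- arm.get_state(): the state, without advancing time (a new reading comes with each control period).
- arm.grab_frame(name): name is "side" or "top"; returns the picture (384x512x3 uint8, red, green, blue); there is no depth.
- arm.calibration(name): a dict with "intrinsics" (3x3 intrinsics, pixels), "T" (4x4, takes a point from camera to world coordinates). Camera axes: x right, y up, looking along -z (the intrinsics and any distortion apply to the point x, -y, -z); pixel columns grow to the right and rows downward; lengths in m; the calibration is good to about 2 mm. A picture is of the moment at which its call begins. calibration takes no time and is no camera call.
- arm.job_done(): hands the job in, once; it reports no verdict.
Trained networks look in the newest picture that a camera, given by its name, has taken for a name from the list of things; names that differ only in an ending like _2 or _b are one class to them, and where a whole thing is asked for, a point or a joint stands for the part that bears it (a point fixed in the world has none). Each returns a list of dicts, best first, with "score" (0 to 1); they miss things now and then, are a little off and sometimes report something else, mostly with a low value. They report only what shows in the picture. A call takes as long as a camera call. They do not tell look-alikes from the thing itself.
- arm.spot_in(thing, camera): "xy" ([column, row] in pixels, amid what is visible of it).
- arm.masks_of(thing, camera): "pixels" (384x512 bool, what is visible of it) and "xy" ([column, row] in pixels, amid what is visible of it).
- arm.spot_point(thing, camera): "xy" ([column, row] in pixels: a listed point, or the origin of a listed thing).
The state is a dict: "t": time; "q": joint angles; "qd": joint speeds; "joint_efforts": joint torques, N m; "eef_pos": TCP position; "ee_rot": TCP orientation; "force": force on the tool from outside, world axes, zero at the start; "moment": the same for the moment, N m; "width": finger opening in m.
Only numpy, scipy, OpenCV 4.12 (cv2) and the standard library are available. Lean on these libraries where they do the work, as an engineer would, in place of code of your own. Each camera call takes 0.05 s, during which the arm holds its last target. There are 200 camera calls.

## Working session

There is one attempt and no reset: what is moved stays moved. The work goes in short steps, Python scripts to look and compute and a tool call to move; the robot and the scene stay as the last step left them, time stands still between calls to the robot, and variables do not carry over. Pictures are saved under pics/ and viewed, about 8 in all and at most 12, crops included, and the job is handed in when it is done.

Besides the shell and the picture viewer there is one more tool, called after ">>>" in YAML: its name, and indented under it one key for each argument. move_arm: Moves the arm, as the interface text tells. Its arguments: {"type":"object","properties":{"deltas":{"type":"array","items":{"type":"array","items":{"type":"number"}}},"claw":{"type":"number"},"squeeze":{"type":"number"}},"required":["deltas"]}

```bash
mkdir -p pics; cat > h.py <<'E'
import numpy as np, cv2
from station import arm
def snap(n,f):
    im=arm.grab_frame(n); cv2.imwrite(f,im[:,:,::-1]); return im
def ray(n,uv):
    c=arm.calibration(n);K=np.array(c['intrinsics']);T=np.array(c['T'])
    d=np.linalg.inv(K)@np.array([uv[0],uv[1],1.]); d=np.array([d[0],-d[1],-d[2]])
    return T[:3,3],T[:3,:3]@d
def at_z(n,uv,z):
    o,d=ray(n,uv); return o+d*(z-o[2])/d[2]
def proj(n,p):
    c=arm.calibration(n);K=np.array(c['intrinsics']);T=np.array(c['T'])
    q=T[:3,:3].T@(np.array(p)-T[:3,3]); q=K@np.array([q[0],-q[1],-q[2]]); return q[:2]/q[2]
E
python3 - <<'E'
from h import *
a=snap('top','pics/top0.png');b=snap('side','pics/side0.png')
cv2.imwrite('pics/both0.png',cv2.resize(np.vstack([a,b])[:,:,::-1],None,fx=.78,fy=.78))
print(arm.calibration('top'),arm.calibration('side'),arm.tcp_to_grasp)
for n in('top','side'):
  for t in('canister','ramp','stand','chunk','saucer','caliper'):
    print(n,t,[(np.round(d['xy']),round(d['score'],2)) for d in arm.spot_in(t,n)])
  for t in('toe','crest','seat','ramp','canister'):
    print(n,'pt',t,[(np.round(d['xy'],1),round(d['score'],2)) for d in arm.spot_point(t,n)])
s=arm.get_state();print(s)
E
```

```text
{'intrinsics': array([[456.68651363,   0.        , 260.60164946],
       [  0.        , 456.68651363, 191.54371466],
       [  0.        ,   0.        ,   1.        ]]), 'T': array([[ 0.00241308,  0.99428647, -0.10671737,  0.46493341],
       [-0.99987131,  0.00409158,  0.01551231, -0.01098325],
       [ 0.01586032,  0.1066662 ,  0.99416838,  1.16673562],
       [ 0.        ,  0.        ,  0.        ,  1.        ]])} {'intrinsics': array([[402.70338829,   0.        , 260.38545377],
       [  0.        , 402.70338829, 192.28898856],
       [  0.        ,   0.        ,   1.        ]]), 'T': array([[ 0.85999339,  0.27386712, -0.43059048,  0.17782263],
       [-0.51016449,  0.44159672, -0.73805456, -0.64755042],
       [-0.01198153,  0.85439402,  0.51948754,  0.49867948],
       [ 0.        ,  0.        ,  0.        ,  1.        ]])} 0.1593
top canister [(array([362., 177.]), 0.96), (array([306., 286.]), 0.93), (array([386., 236.]), 0.87), (array([306., 210.]), 0.62)]
top ramp [(array([243., 221.]), 0.77)]
top stand [(array([304., 144.]), 0.58)]
top chunk [(array([244., 161.]), 0.49)]
to
[... 1092 characters left out ...]
ray([379.6, 266.6]), 0.71), (array([294.6, 235.9]), 0.6)]
{'t': 1.2, 'q': array([-9.37891870e-01,  3.58600715e-01,  1.19049732e-02,  5.09488609e-06,
       -1.22413972e+00, -2.88086943e-01]), 'qd': array([ 0.0012646 , -0.00100545, -0.00013049,  0.00067139,  0.00088432,
       -0.00156979]), 'joint_efforts': array([-7.02554917e-04, -5.82392800e+01,  2.93306226e+01,  7.00276315e+00,
        1.25305986e-02, -9.62137335e-06]), 'eef_pos': array([ 0.22812984, -0.63525258,  0.40466387]), 'ee_rot': array([ 3.14155649e+00, -1.57140563e-05, -2.79677341e+00]), 'force': array([-0.20628502, -0.29196128,  0.97494109]), 'moment': array([-0.05565982, -0.00665587, -0.01022756]), 'width': 0.08761368936372944}
```

View pics/both0.png

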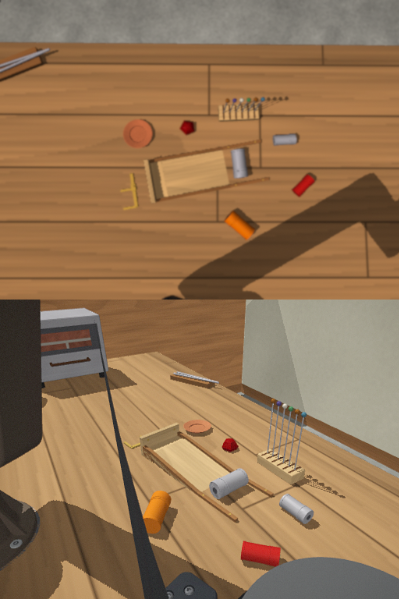

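Candidates for the canister in the top picture: steel between the rails (306,210), smaller steel outside (362,177), orange (306,286) and red (386,236). I choose the one at (306,210), and check it in a crop.

```bash
python3 - <<'E'
from h import *
im=cv2.imread('pics/top0.png'); c=im[165:275,165:365]; cv2.imwrite('pics/crop.png',cv2.resize(c,None,fx=4,fy=4,interpolation=cv2.INTER_CUBIC))
P={'toe':((290.8,216.2),0),'crest':((209.9,229.6),.028),'seat':((202.3,228.1),.047),'ramp':((260,217.3),.0)}
for k,(uv,z) in P.items(): print(k,at_z('top',uv,z))
S={'toe':((277.2,233.9),0),'crest':((215.7,186.1),.028),'seat':((215.8,175.9),.047),'ramp':((256.4,222.4),.0)}
for k,(uv,z) in S.items(): print('s',k,at_z('side',uv,z))
print(at_z('top',(303.9,208.6),.023),at_z('side',(294.6,235.9),.023))
arm.grab_frame('top')
for d in arm.masks_of('canister','top'):
  m=d['pixels'].astype(np.uint8); print(d['xy'],m.sum(),cv2.minAreaRect(np.argwhere(m)[:,::-1].astype(np.float32)))
E
```

```text
toe [ 0.52706863 -0.10658732  0.        ]
crest [0.49167222 0.09685148 0.028     ]
seat [0.49482316 0.1136204  0.047     ]
ramp [ 0.52400274 -0.02781091  0.        ]
s toe [ 0.5370725  -0.09734332  0.        ]
s crest [0.49411283 0.09939263 0.028     ]
s seat [0.50161281 0.11165917 0.047     ]
s ramp [ 5.21190308e-01 -4.04314222e-02 -5.55111512e-17]
[ 0.54504797 -0.13774825  0.023     ] [ 0.54561949 -0.14560191  0.023     ]
[305.1, 205.4] 649 ((305.86712646484375, 209.51535034179688), (37.44388198852539, 17.728530883789062), 83.41805267333984)
[387.6, 235.9] 408 ((388.3825378417969, 237.3890838623047), (13.772860527038574, 29.847929000854492), 43.36342239379883)
[364.0, 175.5] 356 ((365.0, 177.5), (13.0, 30.0), 90.0)
[309.6, 288.9] 734 ((307.1557312011719, 288.7131042480469), (40.33161926269531, 19.33357048034668), 39.80556869506836)
```

View pics/crop.png

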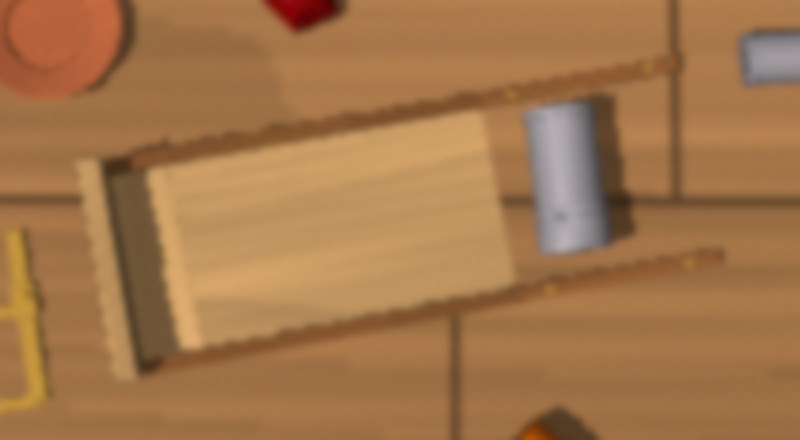

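The crop shows the larger plain steel cylinder lying between the guide rails just below the toe, at crop (568,178), so the choice holds. Next I fit the ramp's pose to its corners.

```bash
python3 - <<'E'
from h import *
from scipy.optimize import least_squares
C=[((80,160),(182,-68,62)),((115,378),(182,68,62)),((103,160),(168,-68,62)),((138,378),(168,68,62)),((680,62),(-200,-63,8)),((722,255),(-200,63,8)),((485,110),(-70,-58,0)),((514,281),(-70,58,0)),((150,170),(130,-58,28)),((183,350),(130,58,28))]
uv=np.array([[165+(a+.5)/4-.5,165+(b+.5)/4-.5] for (a,b),_ in C]); L=np.array([l for _,l in C])/1000.
def W(p,L):
  c,s=np.cos(p[2]),np.sin(p[2]); return np.c_[p[0]+c*L[:,0]-s*L[:,1],p[1]+s*L[:,0]+c*L[:,1],L[:,2]]
f=lambda p:(np.array([proj('top',w) for w in W(p,L)])-uv).ravel()
r=least_squares(f,[.52,-.03,1.75],loss='soft_l1');p=r.x
print(p,np.degrees(p[2]));print(np.round(f(p).reshape(-1,2),1))
# canister by corners at silhouette: use mask-based centre from crop corners
for z in(.023,):
  q=[at_z('top',(165+(a+.5)/4-.5,165+(b+.5)/4-.5),z) for a,b in((526,108),(594,100),(540,252),(608,246))]
  m=np.mean(q,0);ax=(q[2]+q[3]-q[0]-q[1])[:2];print(m,np.linalg.norm(ax)/2,np.degrees(np.arctan2(ax[1],ax[0])),np.linalg.norm(q[1]-q[0]))
  u=np.array([np.cos(p[2]),np.sin(p[2])]);v=np.array([-u[1],u[0]]);d=m[:2]-p[:2];print('local',d@u,d@v)
for n in('toe','crest','seat'):
  l={'toe':(-.07,0,0),'crest':(.13,0,.028),'seat':(.145,0,.047)}[n]
  w=W(p,np.array([l]))[0];print(n,w,proj('side',w))
E
```

```text
[ 0.51908985 -0.03396514  1.76413149] 101.07728887248282
[[-0.9  0. ]
 [ 0.2  1.3]
 [-0.9 -1.1]
 [ 0.2  0.2]
 [-0.3  0.1]
 [-0.6  0.2]
 [-1.  -0.2]
 [ 0.6  1.5]
 [ 4.9 -1.4]
 [ 5.  -0.4]]
[ 0.5448844  -0.14396895  0.023     ] 0.09157818289679771 -174.95571950649946 0.04333128786288941
local -0.11291029977020857 -0.004178611078759727
toe [ 0.53253916 -0.10266097  0.        ] [276.73474321 235.97647731]
crest [0.49411256 0.09361281 0.028     ] [216.77436675 187.17948986]
seat [0.49123057 0.10833335 0.047     ] [212.32703684 177.64988016]
```

```bash
python3 - <<'E'
from h import *
for uv in((281,155),(333,155)): print('stand base',at_z('top',uv,0)); 
for uv in((285,136),(368,125)): print('stand back/tip',at_z('top',uv,.03),at_z('top',uv,.192))
print('red',at_z('top',(388,237),.02),'small',at_z('top',(365,177),.018))
arm.grab_frame('side')
for d in arm.masks_of('stand','side')+arm.masks_of('stand','top'):
  m=np.argwhere(d['pixels']);print(d['score'],m.min(0),m.max(0))
E
```

```text
stand base [ 0.68572655 -0.08187543  0.        ]
stand base [ 0.68645821 -0.21711823  0.        ]
stand back/tip [ 0.72904329 -0.09033231  0.03      ] [ 0.69140411 -0.07902401  0.192     ]
stand back/tip [ 0.7589562  -0.30254851  0.03      ] [ 0.71705403 -0.26099657  0.192     ]
red [ 0.4745903  -0.34897169  0.02      ] small [ 0.62660915 -0.29486893  0.018     ]
0.59 [128 330] [236 391]
0.98 [125 279] [156 338]
0.32 [179 184] [259 344]
```

>>> move_arm:
  deltas:
    - [21.5,29,0,0,0,5.42]
    - [21.5,29,0,0,0,5.42]
    - [21.5,29,0,0,0,5.42]
    - [21.5,29,0,0,0,5.42]
    - [21.5,29,0,0,0,5.42]
  claw: 122

```text
t: 1.87
eef_pos: [0.3362, -0.4889, 0.4048]
ee_rot: [-3.141, -0.0, -2.32]
force: [0.7, -0.5, -0.1]
width: 0.0603
```

>>> move_arm:
  deltas:
    - [21.5,29,0,0,0,5.42]
    - [21.5,29,0,0,0,5.42]
    - [21.5,29,0,0,0,5.42]
    - [21.5,29,0,0,0,5.42]
    - [21.5,29,0,0,0,5.42]

```text
t: 2.28
eef_pos: [0.4438, -0.3437, 0.405]
ee_rot: [-3.141, -0.0, -1.846]
force: [0.3, -1.0, -0.1]
width: 0.0457
```

>>> move_arm:
  deltas:
    - [21.6,28.6,0,0,0,5.37]
    - [21.6,28.6,0,0,0,5.37]
    - [21.6,28.6,0,0,0,5.37]
    - [21.6,28.6,0,0,0,5.37]
    - [21.6,28.6,0,0,0,5.37]

```text
t: 2.7
eef_pos: [0.5519, -0.2006, 0.405]
ee_rot: [-3.141, -0.0, -1.377]
force: [0.7, 0.6, 0.4]
width: 0.0455
```

>>> move_arm:
  deltas:
    - [0,0,-10,0,0,0]
    - [0,0,-30,0,0,0]
    - [0,0,-35,0,0,0]
    - [0,0,-35,0,0,0]
    - [0,0,-30,0,0,0]

```text
t: 3.12
eef_pos: [0.5507, -0.202, 0.2629]
ee_rot: [3.142, 0.0, -1.382]
force: [-0.4, -0.3, -0.1]
width: 0.0456
```

```bash
python3 - <<'E'
from h import *
a=snap('top','pics/t1.png');b=snap('side','pics/s1.png')
cv2.imwrite('pics/c1.png',np.hstack([cv2.resize(x[y:y+200,z:z+200,::-1],None,fx=2,fy=2) for x,y,z in((a,120,180),(b,130,180))]))
s=arm.get_state();print(s['t'],s['eef_pos'],s['ee_rot'],s['width'])
E
```

```text
3.2167 [ 0.54909008 -0.20199687  0.25989299] [ 3.13310731e+00  2.89283653e-03 -1.38318945e+00] 0.04602440052969053
```

View pics/c1.png

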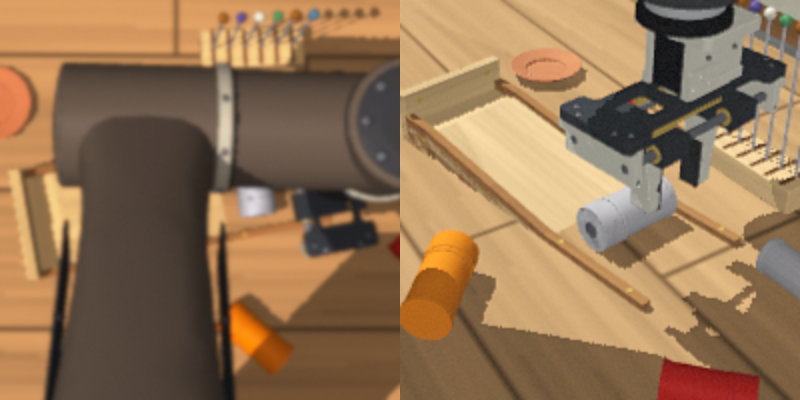

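The side view shows the fingers hanging just downhill of the canister (crop 650,180), between the rails and clear of the stand. I lower the rest of the way.

>>> move_arm:
  deltas:
    - [0,0,-22,0,0,0]
    - [0,0,-20,0,0,0]
    - [0,0,-15,0,0,0]
    - [0,0,-10,0,0,0]
    - [0,0,0,0,0,0]

```text
t: 3.63
eef_pos: [0.5511, -0.2023, 0.1973]
ee_rot: [3.14, 0.0, -1.382]
force: [-0.1, -0.2, -0.1]
width: 0.0457
```

```bash
python3 - <<'E'
from h import *
s=arm.get_state();print(s['t'],s['eef_pos'],s['ee_rot'],s['force'])
E
```

```text
3.6333 [ 0.55114323 -0.20232159  0.19725046] [ 3.14027836e+00  2.76209202e-04 -1.38236602e+00] [-0.08274073 -0.2153884  -0.05294381]
```

>>> move_arm:
  deltas:
    - [0,0,-5,0,0,0.26]
    - [0,0,-4,0,0,0]
    - [-1.2,5.9,0,0,0,0]
    - [-1.2,5.9,0,0,0,0]
    - [-0.8,3.9,0,0,0,0]

```text
t: 4.05
eef_pos: [0.5479, -0.1859, 0.1893]
ee_rot: [-3.141, -0.0, -1.378]
force: [0.4, 0.0, -0.2]
width: 0.0456
```

>>> move_arm:
  deltas:
    - [-0.4,2,0,0,0,0]
    - [-0.4,2,0,0,0,0]
    - [-0.4,2,0,0,0,0]
    - [-0.4,2,0,0,0,0]
    - [-0.4,2,0,0,0,0]

```text
t: 4.47
eef_pos: [0.5459, -0.1764, 0.1887]
ee_rot: [-3.141, -0.0, -1.378]
force: [0.4, -0.3, -0.1]
width: 0.0459
```

>>> move_arm:
  deltas:
    - [-0.4,2,0,0,0,0]
    - [-0.4,2,0,0,0,0]
    - [-0.5,2.5,0,0,0,0]
    - [-0.5,2.5,0,0,0,0]
    - [-0.6,3,0,0,0,0]

```text
t: 4.88
eef_pos: [0.5435, -0.1644, 0.1886]
ee_rot: [3.142, -0.0, -1.378]
force: [-0.2, -0.3, -0.9]
width: 0.0456
```

```bash
cat >> h.py <<'E'
def loc():
    s=arm.get_state();p=[.51909,-.03397,1.76413];u=np.array([np.cos(p[2]),np.sin(p[2])]);v=np.array([-u[1],u[0]]);d=s['eef_pos'][:2]-p[:2]
    x=d@u*1000
    print('t',s['t'],'tool local',x,d@v*1000,'tip z',s['eef_pos'][2]*1000-178,'can x if touching',x+32.5,'F',np.round(s['force'],1),'yaw',s['ee_rot'][2])
E
python3 - <<'E'
from h import *
loc()
b=snap('side','pics/s2.png'); cv2.imwrite('pics/c2.png',cv2.resize(b[130:290,180:380,::-1],None,fx=3,fy=3))
E
```

```text
t 4.8833 tool local -132.65261961061555 1.1257533800075812 tip z 10.637727856322783 can x if touching -100.15261961061555 F [-0.2 -0.3 -0.9] yaw -1.3778007401984813
```

View pics/c2.png

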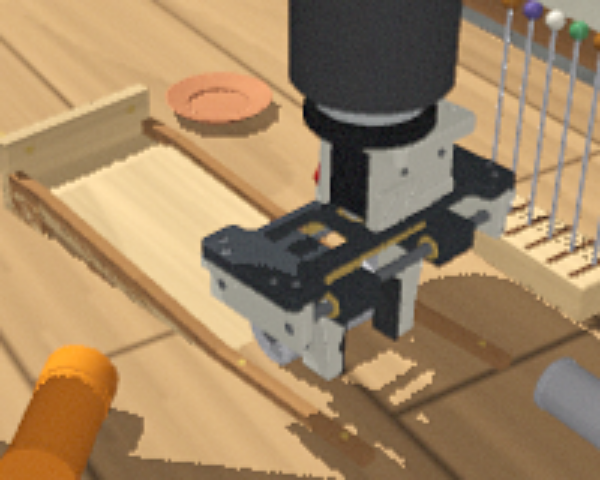

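The canister's end shows at crop (272,345), just ahead of the fingers and still between the rails. I go on pushing.

>>> move_arm:
  deltas:
    - [-0.7,3.5,0,0,0,0]
    - [-0.7,3.5,0,0,0,0]
    - [-0.7,3.5,0,0,0,0]
    - [-0.7,3.5,0,0,0,0]
    - [-0.7,3.5,0,0,0,0]

```text
t: 5.35
eef_pos: [0.5399, -0.1467, 0.1887]
ee_rot: [-3.142, 0.0, -1.378]
force: [-0.2, -0.3, 0.5]
width: 0.0456
```

>>> move_arm:
  deltas:
    - [-0.7,3.5,0,0,0,0]
    - [-0.7,3.5,0,0,0,0]
    - [-0.7,3.5,0.2,0,0,0]
    - [-0.7,3.5,0.5,0,0,0]
    - [-0.7,3.5,0.5,0,0,0]

```text
t: 5.77
eef_pos: [0.5365, -0.1293, 0.19]
ee_rot: [-3.141, -0.0, -1.378]
force: [0.5, -1.3, 1.7]
width: 0.0459
```

>>> move_arm:
  deltas:
    - [-0.7,3.5,0.5,0,0,0]
    - [-0.7,3.5,0.5,0,0,0]
    - [-0.7,3.5,0.5,0,0,0]
    - [-0.7,3.5,0.5,0,0,0]
    - [-0.7,3.5,0.5,0,0,0]

```text
t: 6.18
eef_pos: [0.5329, -0.1117, 0.1924]
ee_rot: [-3.142, -0.0, -1.378]
force: [0.4, -1.6, 0.1]
width: 0.0458
```

>>> move_arm:
  deltas:
    - [-0.7,3.5,0.5,0,0,0]
    - [-0.7,3.5,0.5,0,0,0]
    - [-0.7,3.5,0.5,0,0,0]
    - [-0.7,3.5,0.5,0,0,0]
    - [-0.7,3.5,0.5,0,0,0]

```text
t: 6.6
eef_pos: [0.5295, -0.0942, 0.1949]
ee_rot: [3.142, 0.0, -1.378]
force: [-1.1, -1.0, 1.0]
width: 0.0457
```

```bash
python3 - <<'E'
from h import *
loc()
b=snap('side','pics/s3.png'); cv2.imwrite('pics/c3.png',cv2.resize(b[130:290,180:380,::-1],None,fx=3,fy=3))
E
```

```text
t 6.6 tool local -61.104765526393905 1.3971163140514171 tip z 16.902855966789275 can x if touching -28.604765526393905 F [-1.1 -1.   1. ] yaw -1.3776525963190354
```

View pics/c3.png

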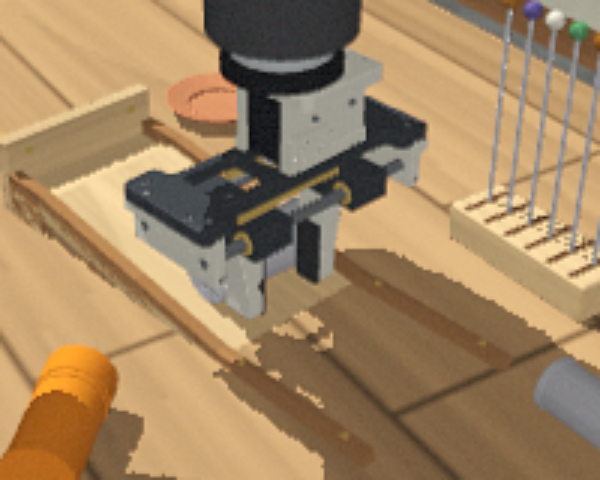

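The canister is on the slope, with its end at crop (205,290), against the fingers and with a force of about 1.5 N. On up.

>>> move_arm:
  deltas:
    - [-0.7,3.5,0.5,0,0,0]
    - [-0.7,3.5,0.5,0,0,0]
    - [-0.7,3.5,0.5,0,0,0]
    - [-0.7,3.5,0.5,0,0,0]
    - [-0.7,3.5,0.5,0,0,0]

```text
t: 7.07
eef_pos: [0.5259, -0.0767, 0.1974]
ee_rot: [3.142, -0.0, -1.378]
force: [-0.4, -0.8, 0.9]
width: 0.0461
```

>>> move_arm:
  deltas:
    - [-0.7,3.5,0.5,0,0,0]
    - [-0.7,3.5,0.5,0,0,0]
    - [-0.7,3.5,0.5,0,0,0]
    - [-0.7,3.5,0.5,0,0,0]
    - [-0.7,3.5,0.5,0,0,0]

```text
t: 7.48
eef_pos: [0.5224, -0.0592, 0.1999]
ee_rot: [3.142, 0.0, -1.378]
force: [-0.2, -2.0, 0.8]
width: 0.0461
```

>>> move_arm:
  deltas:
    - [-0.7,3.5,0.5,0,0,0]
    - [-0.7,3.5,0.5,0,0,0]
    - [-0.7,3.5,0.5,0,0,0]
    - [-0.7,3.5,0.5,0,0,0]
    - [-0.7,3.5,0.5,0,0,0]

```text
t: 7.9
eef_pos: [0.5189, -0.0417, 0.2024]
ee_rot: [3.142, 0.0, -1.378]
force: [0.6, -1.5, 1.0]
width: 0.0456
```

>>> move_arm:
  deltas:
    - [-0.7,3.5,0.5,0,0,0]
    - [-0.7,3.5,0.5,0,0,0]
    - [-0.7,3.5,0.5,0,0,0]
    - [-0.7,3.5,0.5,0,0,0]
    - [-0.7,3.5,0.5,0,0,0]

```text
t: 8.32
eef_pos: [0.5154, -0.0242, 0.2049]
ee_rot: [3.142, 0.0, -1.378]
force: [0.5, -1.2, 1.3]
width: 0.0455
```

```bash
python3 - <<'E'
from h import *
loc()
b=snap('side','pics/s4.png'); cv2.imwrite('pics/c4.png',cv2.resize(b[130:290,140:340,::-1],None,fx=3,fy=3))
E
```

```text
t 8.3167 tool local 10.29161217833543 1.6976571193477952 tip z 26.909986676625778 can x if touching 42.79161217833543 F [ 0.5 -1.2  1.3] yaw -1.3776895730056038
```

View pics/c4.png

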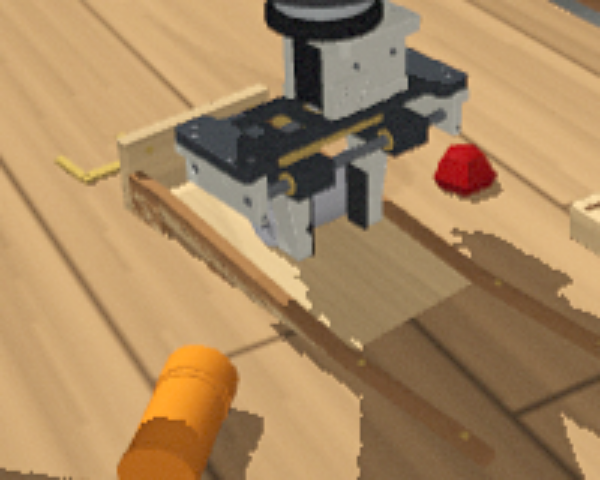

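The canister shows between the fingers (crop 330,200), centred in the track. Four more calls bring it near the crest.

>>> move_arm:
  deltas:
    - [-0.7,3.5,0.5,0,0,0]
    - [-0.7,3.5,0.5,0,0,0]
    - [-0.7,3.5,0.5,0,0,0]
    - [-0.7,3.5,0.5,0,0,0]
    - [-0.7,3.5,0.5,0,0,0]

```text
t: 8.78
eef_pos: [0.5119, -0.0067, 0.2074]
ee_rot: [3.142, -0.0, -1.378]
force: [-0.1, -1.9, -0.0]
width: 0.0459
```

>>> move_arm:
  deltas:
    - [-0.7,3.5,0.5,0,0,0]
    - [-0.7,3.5,0.5,0,0,0]
    - [-0.7,3.5,0.5,0,0,0]
    - [-0.7,3.5,0.5,0,0,0]
    - [-0.7,3.5,0.5,0,0,0]

```text
t: 9.2
eef_pos: [0.5085, 0.0108, 0.2099]
ee_rot: [3.142, -0.0, -1.378]
force: [1.0, -1.2, 1.5]
width: 0.0459
```

>>> move_arm:
  deltas:
    - [-0.7,3.5,0.5,0,0,0]
    - [-0.7,3.5,0.5,0,0,0]
    - [-0.7,3.5,0.5,0,0,0]
    - [-0.7,3.5,0.5,0,0,0]
    - [-0.7,3.5,0.5,0,0,0]

```text
t: 9.62
eef_pos: [0.5049, 0.0283, 0.2124]
ee_rot: [3.141, -0.0, -1.378]
force: [0.7, -0.7, 0.1]
width: 0.0455
```

>>> move_arm:
  deltas:
    - [-0.7,3.5,0.5,0,0,0]
    - [-0.7,3.5,0.5,0,0,0]
    - [-0.7,3.5,0.5,0,0,0]
    - [-0.7,3.5,0.5,0,0,0]
    - [-0.6,3,0.4,0,0,0]

```text
t: 10.03
eef_pos: [0.5016, 0.0453, 0.2148]
ee_rot: [3.142, -0.0, -1.378]
force: [0.1, -1.2, 0.8]
width: 0.0458
```

>>> move_arm:
  deltas:
    - [-0.5,2.5,0.4,0,0,0]
    - [-0.5,2.5,0.4,0,0,0]
    - [-0.5,2.5,0.4,0,0,0]
    - [-0.4,2,0.3,0,0,0]
    - [-0.4,2,0.2,0,0,0]

```text
t: 10.45
eef_pos: [0.4993, 0.0566, 0.2165]
ee_rot: [3.142, -0.0, -1.378]
force: [0.8, -1.4, 1.1]
width: 0.0457
```

```bash
python3 - <<'E'
from h import *
loc()
E
```

```text
t 10.45 tool local 92.719557258447 2.0347127395854008 tip z 38.47666231791095 can x if touching 125.219557258447 F [ 0.8 -1.4  1.1] yaw -1.3776349089526503
```

>>> move_arm:
  deltas:
    - [-0.3,1.5,0.2,0,0,0]
    - [-0.3,1.5,0.1,0,0,0]
    - [-0.3,1.5,0,0,0,0]
    - [-0.3,1.5,0,0,0,0]
    - [-0.3,1.5,0,0,0,0]

```text
t: 10.87
eef_pos: [0.4978, 0.0642, 0.2167]
ee_rot: [-3.142, 0.0, -1.378]
force: [0.1, 0.3, -0.5]
width: 0.0459
```

>>> move_arm:
  deltas:
    - [-0.3,1.5,0,0,0,0]
    - [-0.3,1.5,0,0,0,0]
    - [-0.2,1,0,0,0,0]
    - [0,0,0,0,0,0]
    - [0,0,0,0,0,0]

```text
t: 11.28
eef_pos: [0.497, 0.068, 0.2168]
ee_rot: [-3.142, 0.0, -1.377]
force: [0.1, 0.3, -0.6]
width: 0.0459
```

```bash
python3 - <<'E'
from h import *
loc()
b=snap('side','pics/s5.png'); cv2.imwrite('pics/c5.png',cv2.resize(b[120:250,130:290,::-1],None,fx=4,fy=4))
E
```

```text
t 11.2833 tool local 104.33167071631105 2.0703570353259244 tip z 38.75529219155126 can x if touching 136.83167071631107 F [ 0.1  0.3 -0.6] yaw -1.3774958265565223
```

View pics/c5.png

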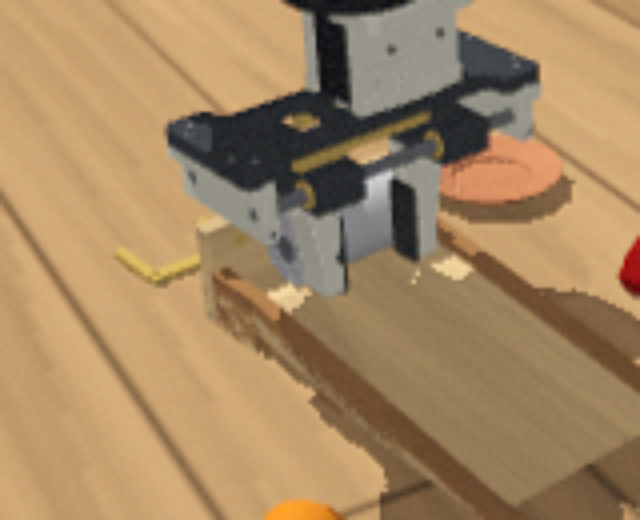

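The push force vanished near the crest, so the canister has dropped. I ease forward a little to see that nothing is left short, then back away.

>>> move_arm:
  deltas:
    - [-0.2,1,0,0,0,0]
    - [-0.2,1,0,0,0,0]
    - [-0.2,1,0,0,0,0]
    - [-0.2,1,0,0,0,0]
    - [-0.2,1,0,0,0,0]

```text
t: 11.75
eef_pos: [0.496, 0.073, 0.2168]
ee_rot: [-3.142, 0.0, -1.378]
force: [0.4, 0.7, -0.8]
width: 0.0456
```

>>> move_arm:
  deltas:
    - [0.4,-2,0,0,0,0]
    - [0.6,-3,0,0,0,0]
    - [0.8,-4,0,0,0,0]
    - [1.2,-6,0,0,0,0]
    - [2,-10,0,0,0,0]

```text
t: 12.17
eef_pos: [0.5012, 0.0476, 0.2168]
ee_rot: [-3.141, 0.0, -1.377]
force: [0.3, 0.4, 0.2]
width: 0.0456
```

```bash
python3 - <<'E'
from h import *
loc()
b=snap('side','pics/s6.png'); cv2.imwrite('pics/c6.png',cv2.resize(b[120:250,130:290,::-1],None,fx=4,fy=4))
E
```

```text
t 12.1667 tool local 83.46654694565903 1.9217856072624198 tip z 38.79082014387609 can x if touching 115.96654694565903 F [0.3 0.4 0.2] yaw -1.3770938010244633
```

View pics/c6.png

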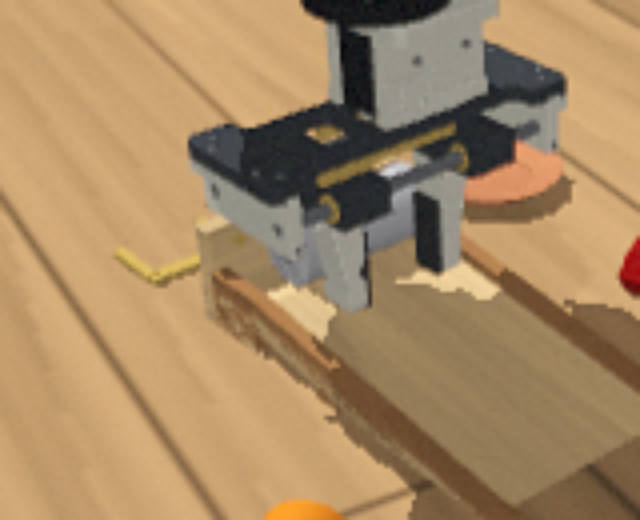

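The fingers have backed off (crop 345,280) and the canister stayed in the rest (crop 300,260). Now I lift the hand up and away.

>>> move_arm:
  deltas:
    - [3,-15,5,0,0,0]
    - [4,-20,15,0,0,0]
    - [4,-20,30,0,0,0]
    - [4,-20,35,0,0,0]
    - [4,-20,35,0,0,0]

```text
t: 12.63
eef_pos: [0.5197, -0.0488, 0.3378]
ee_rot: [3.14, -0.0, -1.378]
force: [1.5, 0.1, -0.3]
width: 0.0458
```

>>> move_arm:
  deltas:
    - [0,-25,30,0,0,0]
    - [0,-35,20,0,0,0]
    - [0,-35,10,0,0,0]
    - [0,-35,0,0,0,0]
    - [0,-25,0,0,0,0]

```text
t: 13.05
eef_pos: [0.5194, -0.2051, 0.3979]
ee_rot: [-3.14, -0.001, -1.379]
force: [0.9, 1.0, 0.6]
width: 0.0454
```

>>> move_arm:
  deltas:
    - [0,-20,0,0,0,0]
    - [0,-20,0,0,0,0]
    - [0,-10,0,0,0,0]
    - [0,0,0,0,0,0]
    - [0,0,0,0,0,0]

```text
t: 13.47
eef_pos: [0.5197, -0.2527, 0.3964]
ee_rot: [3.141, 0.0, -1.379]
force: [-0.5, 0.0, 0.4]
width: 0.0457
```

```bash
python3 - <<'E'
from h import *
loc()
a=snap('top','pics/t7.png');b=snap('side','pics/s7.png')
cv2.imwrite('pics/c7.png',np.hstack([cv2.resize(x[y:y+160,z:z+200,::-1],None,fx=2,fy=2) for x,y,z in((a,135,140),(b,130,140))]))
for k in range(2):
  b=arm.grab_frame('side'); print([(np.round(d['xy'],1),round(d['score'],2)) for d in arm.spot_point('canister','side')])
print(proj('side',[.49123,.10833,.047]),proj('top',[.49123,.10833,.047]))
print([(np.round(d['xy'],1),round(d['score'],2)) for d in arm.spot_point('canister','top')])
E
```

```text
t 13.4667 tool local -214.7237690511608 41.45114998345122 tip z 218.37977043235867 can x if touching -182.2237690511608 F [-0.5  0.   0.4] yaw -1.3793137881650712
[(array([217. , 177.7]), 0.95), (array([199.6, 271.2]), 0.84), (array([331.9, 325.6]), 0.64)]
[(array([334. , 325.9]), 0.94), (array([216.3, 175.1]), 0.92), (array([379. , 266.6]), 0.88), (array([198.9, 271.5]), 0.64)]
[212.32742555 177.65054653] [204.44889219 229.58315533]
[(array([201.9, 221.4]), 0.81), (array([384.4, 239. ]), 0.64)]
```

View pics/c7.png

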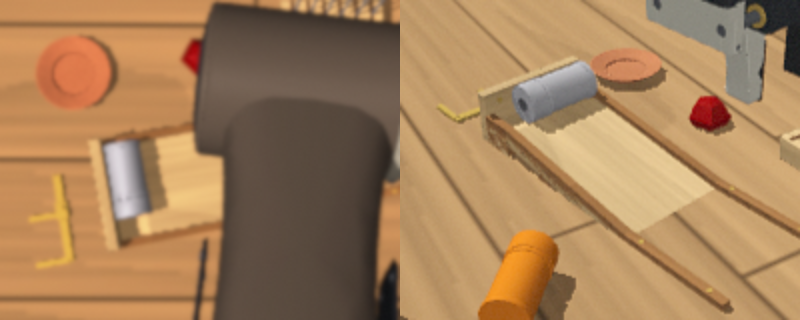

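Both views show the canister lying in the rest against the stop board, parallel to it (top crop (127,180), side crop (555,90)). The hand is clear and the bystanders look undisturbed, so I hand in.

```bash
python3 -c "
from station import arm
print(arm.job_done())"
```

```text
the job is handed in; nothing more can be done
None
```

The canister is in the rest against the stop board, and I handed the job in at about 14 s of the 40 s allowed. I rolled it up the ramp with the two fingertips at about 42 mm/s, slower near the crest. The push force stayed around 1–2 N, and I never gripped or lifted the canister. It dropped into the rest, stayed there when the fingers backed off, and I then moved the hand up and away.

- **Position:** in the last pictures the canister lies parallel to the board. The side-view detections of it were 3–5 px from where I calculated the seat should be, and they barely changed between two frames.
- **Disagreement:** the top-view detection was about 8 px off across the ramp. This fits the canister lying a little toward one side rail, but still inside the rest.
- **Bystanders:** the saucer, chunk and caliper look undisturbed. The arm partly hid the mandrel stand in the final views. It looked untouched in the earlier side views, and I felt no contact force.

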